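# Release and push off a terminal box cover

## Task

Open up the terminal box so that its screws can be reached: press the orange snap tab in until the blue cover springs forward, let the tab go, then push the cover by its rib right off its guides, so that it is left lying loose and flat on the plain top of the box. Only press and push with the fingertips: do not lift or tip the cover or push it over the end of the box, and leave the other things on the bench where they are.

Things in the scene. Friction and masses are not known exactly. Their poses are not given: they have to be found in the camera images.
- terminal_box: grey terminal box 259 x 120 x 40 mm, screwed down, does not move; feet and cable glands stick out to 75 mm each side of its centre line. Origin: on the bench below the centre of the seated cover; z up, +x the way the cover slides off. In this frame the box spans x -94 to 165 mm, the cover's seat is at z 40 mm, and nothing fixed is higher than 51 mm. The terminals are under the cover.
- guide_end (a point): point on the box's centre line, at seat level, where the two black side guides end (40 mm ahead of the box's origin). The guides run back from here for 102 mm; lips over the cover's edges leave 75 mm open between them. Two spring barrels, 10 mm high, stand behind the cover, 60 mm apart.
- plain_top (a point): centre of the plain flat top on which the cover is to be left: 125 mm long along x, 120 mm wide, 39.5 mm above the bench, no rim; it begins at guide_end and ends at the box's front end.
- terminal_cover: blue cover plate 80 x 84 x 6 mm (x, y, z), about 90 g, loose, in the guides with 1.5 mm play at each side. Origin: centre of its underside, straight over the box's origin when seated; axes as the box's. Once the tab is pressed, two sprung pins thrust it 12 to 15 mm forward within 0.3 s, clear of the tab. After that only friction (1 N) resists. Its tail leaves the guides 80 mm from its seated place.
- push_rib (a point): middle of the rear (pushing) face of the rib on the cover: rib 52 mm wide (y), 8 mm thick, 15 mm high on the 6 mm plate. The point lies 19 mm behind the cover's origin and 13 mm above its underside, and moves with it. Behind the rib the plate runs on for 21 mm. Push along the box's +x.
- tab_pad (a point): centre of the top of the snap tab's orange press pad, 24 x 30 mm (x, y of the box); when up 54 mm above the bench and 66 mm behind the box's origin. Pressed straight down against a spring, 1.3 N at first, about 4 N at the end: 6 to 9 mm down frees the cover, 12 mm is the stop, the pad then still 2 mm above the deck. Hold it in until the cover has sprung forward; let go, it springs up again.
- snap_tab (a joint): angle of the snap tab, rad: 0 up (its nose locks the cover), about 0.09 frees the cover, 0.16 fully in.
- screwdriver: red-handled screwdriver, loose, to be left alone; origin at the centre of its underside
- marker: blue marker, loose, to be left alone; origin at the centre of its underside
- race_b_09: steel bearing ring, loose, to be left alone; origin at the centre of its underside
- race_b_13: steel bearing ring, loose, to be left alone; origin at the centre of its underside
There are look-alikes about, which are no part of the job. There is more than one size of the terminal_cover; the job needs the largest.

How it is judged:
By the outcome, as a careful person would: the job done as asked, in the order asked, and still so for the second after the job is handed in, with the robot touching nothing.
It also fails if it takes over 35 s, if anything falls off the work surface, if the arm or the gripper's body presses on something with over 40 N, if the wrist force passes 120 N, or if a joint passes its speed limit or range.

## Robot

A 6-joint arm with a two-finger parallel gripper is mounted at the origin on a cart in front of the work surface, level with it; the furniture and walls round the work are solid. World frame = base frame: x ahead of the robot, y to its left, z up, the work surface at z = 0. Lengths are in m, angles in rad, forces in N, time in s.
With the tool pointing down it reaches from about 0.425 to 0.95 m from the base axis. Payload 14.7 kg.
Tool frame: the origin (TCP) lies midway between the tips of the shut fingers; the grasp point (between the pads) lies env.tcp_to_grasp behind it (env.tcp_to_grasp is the distance from the TCP to the grasp point, in m); z points along the fingers, x is the direction in which the jaws open and shut, and the axes are right-handed (so a half turn about z gives the same grasp; the last joint's range is limited). The gripper opens to 85 mm and grips with 20 to 120 N. Pads are 22 mm wide; open, the fingers measure 114 mm over their backs; the gripper's body (76 mm by 85 mm) begins 54 mm behind the grasp point. The pads swing forward as they close: fully open they stand 13 mm farther back than shut.
Start: joints at [-1.249, 0.48, 1.596, -0, 1.065, -0.047], TCP at [0.234, -0.606, 0.231] pointing down, gripper open.
Joint ranges: [-2.75, 2.75], [-0.82, 2.05], [0.23, 2.67], [-1.56, 4.7], [0.09, 2.69], [-2.92, 2.92]. Speed limits (rad/s): [1.89, 1.89, 2.39, 3.01, 3.01, 3.01].

## Interface

Orientations are given as a rotation vector (axis times angle).
In Python, from workcell import env gives the robot as it stands. The module is installed in compiled form; this text tells all that it offers.
- The arm moves only by the tool play_rows, never from a script. Its argument "targets" is one flat list of numbers, 7 for each row, row after row: the opening, from -1 (shut) to 1 (fully open), so that 0 is half open, then the shift along the tool's x, y, z in units of 40 mm (1.0 is 40 mm), then the turn, a rotation vector about the tool's x, y, z in units of 5 degrees (1.0 is 5 degrees). A call has exactly 8 rows; each row is the pose to reach, as a shift and turn from the pose commanded when the call began, along the tool's axes at that moment; what a row does not reach only later rows make up. A row lasts 1/12 s, in which the tool goes at most 41.7 mm and 7.16 degrees, less where a joint would pass 70% of its speed; a pose out of reach is approached as far as the arm can. A call with a gripper value outside its range is refused whole. The fingers move at their own pace and stop on an object; "newtons" is the grip in N (left out, the last holds). Time passes only in rows, so rows that repeat a pose let the fingers close, or fill a call up. It gives the time, the measured TCP pose, the force and the opening at its end, in the units of the state.
- env.observe(): the state, without advancing time (a new reading comes with each control period).
- env.camera(name): name is "side" or "top"; returns (picture, depth): 480x640x3 uint8, blue, green, red; 480x640 float32, m along the optical axis (not along the pixel's ray), 0 where there is no reading.
- env.camera_params(name): a dict with "fx", "fy", "cx", "cy" (pixels), "origin" and "orientation" of the camera in the world. Camera axes: x right, y up, looking along -z (the intrinsics and any distortion apply to the point x, -y, -z); pixel columns grow to the right and rows downward; lengths in m; the calibration is good to about 2 mm. A picture is of the moment at which its call begins. camera_params takes no time and is no camera call.
- env.sign_off(): hands the job in, once; it reports no verdict.
Trained networks look in the newest picture that a camera, given by its name, has taken for a name from the list of things; names that differ only in an ending like _2 or _b are one class to them, and where a whole thing is asked for, a point or a joint stands for the part that bears it (a point fixed in the world has none). Each returns a list of dicts, best first, with "conf" (0 to 1); they miss things now and then, are a little off and sometimes report something else, mostly with a low value. They report only what shows in the picture. A call takes as long as a camera call. They do not tell look-alikes from the thing itself.
- env.trace(camera, label): "region" (480x640 bool, what is visible of it) and "point" ([row, column] in pixels, amid what is visible of it).
The state is a dict: "time_s": time; "joint_positions": joint angles; "joint_velocities": joint speeds; "joint_efforts": joint torques, N m; "position": TCP position; "tcp_rot": TCP orientation; "wrist_force": force on the tool from outside, world axes, zero at the start; "ft_torque": the same for the moment, N m; "width": opening from 0.0 (shut) to 1.0 (fully open).
Only numpy, scipy, OpenCV 4.12 (cv2) and the standard library are available. Lean on these libraries where they do the work, as an engineer would, in place of code of your own. Each camera call takes 0.05 s, during which the arm holds its last target. There are 200 camera calls.

## Working session

There is one attempt and no reset: what is moved stays moved. The work goes in short steps, Python scripts to look and compute and a tool call to move; the robot and the scene stay as the last step left them, time stands still between calls to the robot, and variables do not carry over. Pictures are saved under pics/ and viewed, about 8 in all and at most 12, crops included, and the job is handed in when it is done.

Besides the shell and the picture viewer there is one more tool, called after "Emit:" as name(argument=value, ...), one argument or row to a line, values as JSON. play_rows: Moves the arm, as the interface text tells. Its arguments: {"type":"object","properties":{"targets":{"type":"array"},"newtons":{"type":"number"}},"required":["targets"]}

```bash
mkdir -p pics; cat > h.py <<'E'
from workcell import env
import numpy as np, cv2
from scipy.spatial.transform import Rotation as R
def Rm(o):
    o=np.array(o,float)
    if o.shape==(3,3): return o
    return (R.from_rotvec(o) if o.size==3 else R.from_quat(o)).as_matrix()
def pts(cam,rc,depth):
    p=env.camera_params(cam); rc=np.atleast_2d(rc).astype(int)
    d=depth[rc[:,0],rc[:,1]]
    x=(rc[:,1]-p["cx"])/p["fx"]*d; y=(rc[:,0]-p["cy"])/p["fy"]*d
    return np.c_[x,-y,-d]@Rm(p["orientation"]).T+np.array(p["origin"]), d
def proj(cam,P):
    p=env.camera_params(cam); c=(np.atleast_2d(P)-np.array(p["origin"]))@Rm(p["orientation"])
    return np.c_[p["cy"]+p["fy"]*(-c[:,1]/-c[:,2]),p["cx"]+p["fx"]*c[:,0]/-c[:,2]]
E
python3 - <<'E'
from h import *
print(env.observe()); print(env.tcp_to_grasp)
for c in ("side","top"):
    print(env.camera_params(c))
    im,d=env.camera(c); cv2.imwrite(f"pics/{c}0.png",im); np.save(f"{c}0.npy",d)
    for l in ("terminal_cover","snap_tab","terminal_box"):
        for t in env.trace(c,l)[:4]:
            rc=np.argwhere(t["region"]); P,dd=pts(c,rc,d); P=P[dd>0]
            print(c,l,round(t["conf"],2),np.round(t["point"]),len(rc),np.median(P,0).round(3),np.percentile(P,2,axis=0).round(3),np.percentile(P,98,axis=0).round(3))
E
```

```text
{'time_s': 0.0, 'joint_positions': array([-1.24860418e+00,  4.80826171e-01,  1.59683765e+00, -2.30862481e-05,
        1.06508534e+00, -4.65975132e-02]), 'joint_velocities': array([ 0.00038735, -0.00081546, -0.00162269,  0.000169  , -0.00043877,
        0.00016303]), 'joint_efforts': array([ 4.53767207e-03, -9.50640035e+01, -4.30180120e+01, -3.74245104e-06,
        1.28431318e-02, -8.07537077e-07]), 'position': array([ 0.2342081 , -0.60592486,  0.23068956]), 'tcp_rot': array([-2.59053472e+00,  1.77607715e+00,  1.46764122e-03]), 'wrist_force': array([0.04153838, 0.71297367, 0.59364944]), 'ft_torque': array([0.00589897, 0.00042402, 0.01526374]), 'width': 1.001133607444587}
0.0187
{'fx': 614.0161810905765, 'fy': 614.0161810905765, 'cx': 312.8256920463123, 'cy': 228.59260020106169, 'origin': array([ 0.24456971, -1.2090806 ,  0.67689174]), 'orientation': array([ 1.05953825, -0.1537302 , -0.25124246])}
side terminal_cover 0.86 [246. 401.] 379 [ 0.742 -0.173  0.005] [ 0.712 -0.202  0.001] [ 0.774 -0.142  0.016]
side terminal_cover 0.68 [331. 231.] 650 [ 0.35  -0.358  0.005] [ 0.319 -0.385  0
[... 621 characters left out ...]
88982148958405, 'cy': 240.7233605013818, 'origin': array([ 0.50761331, -0.16271729,  1.06874555]), 'orientation': array([ 0.04216006, -0.05518729, -1.57945116])}
top terminal_cover 0.69 [261. 304.] 1465 [ 0.534 -0.155  0.046] [ 0.491 -0.196  0.036] [ 0.577 -0.112  0.062]
top terminal_cover 0.69 [161. 309.] 684 [ 0.747 -0.17   0.004] [ 0.717 -0.202 -0.001] [ 0.778 -0.139  0.014]
top terminal_cover 0.61 [343. 399.] 594 [ 0.356 -0.349  0.004] [ 0.327 -0.379  0.   ] [ 0.385 -0.322  0.015]
top snap_tab 0.47 [272. 277.] 256 [ 0.508 -0.1    0.053] [ 0.489 -0.13   0.02 ] [ 0.524 -0.081  0.058]
top terminal_box 0.78 [249. 329.] 6361 [ 0.554 -0.206  0.04 ] [ 0.452 -0.311  0.002] [ 0.647 -0.061  0.054]
```

```bash
python3 - <<'E'
from h import *
im=cv2.imread("pics/top0.png"); cv2.imwrite("pics/v1.png",cv2.resize(im[170:350,220:440],None,fx=3.3,fy=3.3,interpolation=cv2.INTER_CUBIC)[:600])
im=cv2.imread("pics/side0.png"); cv2.imwrite("pics/v2.png",im)
E
```

```text
(no output)
```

View pics/v1.png

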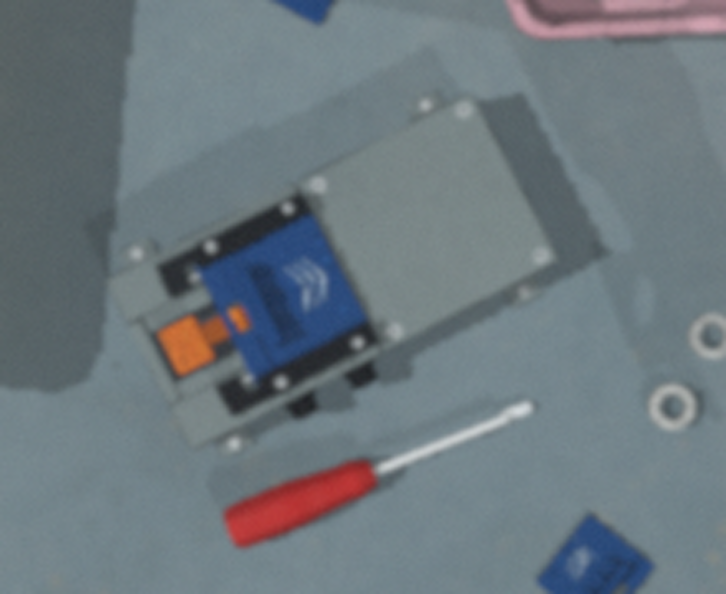

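View pics/v2.png

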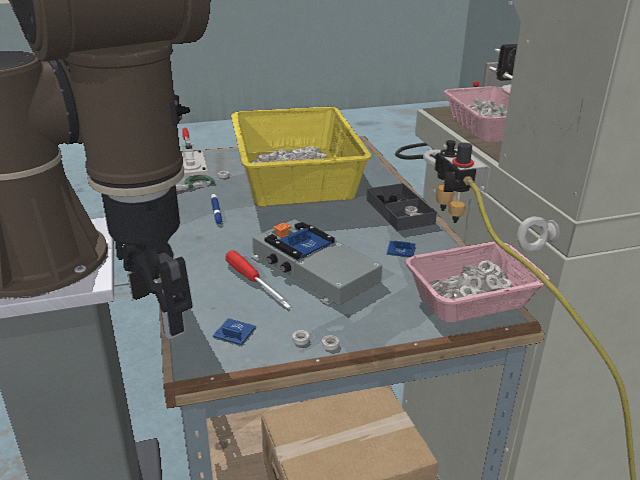

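The top view shows the box with the orange pad at crop (187,345), the nose at (238,320), the cover at (285,295) and the plain top toward the upper right. The side view shows nothing standing over the box. The small blue covers on the bench are look-alikes.

```bash
python3 - <<'E'
from h import *
from scipy.optimize import minimize
rr,cc=np.mgrid[:480,:640]
for c in ("top","side"):
    d=np.load(c+"0.npy"); im=cv2.imread(f"pics/{c}0.png")
    rc=np.c_[rr.ravel(),cc.ravel()]; P,_=pts(c,rc,d)
    near=(np.linalg.norm(P[:,:2]-[0.55,-0.19],axis=1)<0.19)
    top=near&(P[:,2]>0.034)&(P[:,2]<0.07)
    m=top.reshape(480,640).astype(np.uint8)
    m=cv2.morphologyEx(m,cv2.MORPH_OPEN,np.ones((3,3)))
    n,l,s,_=cv2.connectedComponentsWithStats(m); k=1+s[1:,4].argmax(); m=(l==k).ravel()
    Q=P[m]; rect=cv2.minAreaRect((Q[:,:2]*1000).astype(np.float32)); print(c,rect, Q[:,2].min(),np.median(Q[:,2]))
    # template IoU-like fit: inside-rectangle sdf robust
    def cost(v):
        x,y,a=v; D=(Q[:,:2]-[x,y]); lx=D@[np.cos(a),np.sin(a)]; ly=D@[-np.sin(a),np.cos(a)]
        return (np.maximum(0,abs(lx)-.1295)**1+np.maximum(0,abs(ly)-.06)).sum()
    r=min((minimize(cost,[rect[0][0]/1e3,rect[0][1]/1e3,a],method="Nelder-Mead",options=dict(xatol=1e-5,fatol=1e-6,maxiter=2000)) for a in (-1.15,-1.1,-1.2)),key=lambda r:r.fun)
    a=r.x[2]; ax=np.array([np.cos(a),np.sin(a)]); o=r.x[:2]-0.0355*ax
    print("fit",r.x,np.degrees(a),"box origin",o,r.fun)
    hsv=cv2.cvtColor(im,cv2.COLOR_BGR2HSV).reshape(-1,3)
    ay=np.array([-ax[1],ax[0]])
    for nm,h0,h1 in (("orange",5,20),("blue",100,125)):
        k=near&(hsv[:,0]>=h0)&(hsv[:,0]<=h1)&(hsv[:,1]>140)&(P[:,2]>0.036)
        L=(P[k,:2]-o)@np.c_[ax,ay]*1000; z=P[k,2]*1000
        print(nm,k.sum(),np.percentile(L,[1,50,99],axis=0).round(1).tolist(),np.percentile(z,[1,50,99]).round(1))
        if nm=="orange":
            kk=z>51; kk&=L[:,0]<-50; print(" pad",np.percentile(L[kk],[2,50,98],axis=0).round(1).tolist(),P[k][kk].mean(0).round(4))
        else:
            kk=z>54; print(" rib",np.percentile(L[kk],[2,50,98],axis=0).round(1).tolist(),np.percentile(z[kk],95))
E
```

```text
top ((549.69677734375, -186.09750366210938), (120.1427001953125, 259.23577880859375), 26.80720329284668) 0.03408548926301824 0.04107833920071613
fit [ 0.54967913 -0.1860953  -1.10221513] -63.152275207354 box origin [ 0.53364659 -0.15442185] 0.0005787904405456859
orange 206 [[-77.4, -15.0], [-63.0, -0.4], [-29.0, 13.9]] [36.4 53.5 60.5]
 pad [[-77.2, -14.6], [-65.6, -0.6], [-54.8, 13.3]] [ 0.5033 -0.0959  0.0543]
blue 1136 [[-36.3, -37.3], [-0.9, -0.6], [38.3, 36.0]] [42.1 46.6 63.3]
 rib [[-18.6, -27.0], [-14.1, -1.7], [-4.3, 24.5]] 116.6584122261093
side ((544.9324951171875, -187.44070434570312), (123.13220977783203, 261.4566650390625), 26.860172271728516) 0.034019542779749834 0.041340989451376764
fit [ 0.54448397 -0.18794376 -1.09989968] -63.01960940205214 box origin [ 0.52837813 -0.15630751] 0.02116098690394695
orange 153 [[-78.5, -14.5], [-61.3, -2.0], [-52.5, 15.2]] [36.2 53.3 57.4]
 pad [[-78.3, -14.5], [-64.3, -0.8], [-53.3, 14.4]] [ 0.499  -0.0987  0.0549]
blue 630 [[-36.8, -33.8], [3.4, -0.2], [40.9, 41.5]] [42.5 47.5 62.6]
 rib [[-18.5, -24.0], [-13.3, 0.1], [-1.3, 25.5]] 63.078580679933204
```

```bash
cat >> h.py <<'E'
O=np.array([.531,-.1555]); A=np.radians(-63.1); AX=np.array([np.cos(A),np.sin(A)]); AY=np.array([-AX[1],AX[0]])
def show():
    s=env.observe(); M=Rm(s["tcp_rot"]); p=s["position"]
    l=(p[:2]-O)@np.c_[AX,AY]*1000
    print("t",round(s["time_s"],2),"box xyz mm",l.round(1),round(p[2]*1000,1),"F",s["wrist_force"].round(1),"w",round(s["width"],3),"Zaxis",M[:,2].round(3))
    return s,M,p
def go(bx,by,z):   # box mm -> units; tool x along box +y, tool z down
    s,M,p=show(); T=np.r_[O+(bx*AX+by*AY)/1000,z/1000]
    X=np.r_[AY,0]; Z=np.array([0,0,-1.]); W=np.c_[X,np.cross(Z,X),Z]
    print("shift",(M.T@(T-p)/.04).round(2),"turn",(np.degrees(R.from_matrix(M.T@W).as_rotvec())/5).round(2))
E
python3 -c "
from h import *
go(-67,0,120)"
```

```text
t 0.4 box xyz mm [ 267.7 -468.5] 231.2 F [-0.9 -0.6 -1. ] w 1.0 Zaxis [-0.  0. -1.]
shift [ -9.5  -10.81   2.78] turn [ -0.     0.   -19.15]
```

Emit:
play_rows(
  targets=[-1,-9.5,-10.8,1,0,0,-19.15,-1,-9.5,-10.8,1,0,0,-19.15,-1,-9.5,-10.8,1,0,0,-19.15,-1,-9.5,-10.8,1,0,0,-19.15,-1,-9.5,-10.8,1,0,0,-19.15,-1,-9.5,-10.8,1,0,0,-19.15,-1,-9.5,-10.8,1,0,0,-19.15,-1,-9.5,-10.8,1,0,0,-19.15],
  newtons=40,
)

```text
time_s: 1.07
position: [0.3885, -0.3096, 0.2083]
tcp_rot: [3.126, -0.308, 0.001]
wrist_force: [1.7, -0.6, -0.3]
width: -0.0
```

```bash
python3 -c "
from h import *
go(-67,0,120)"
```

```text
t 1.07 box xyz mm [  73.  -196.8] 208.3 F [ 1.7 -0.6 -0.3] w -0.0 Zaxis [ 0. -0. -1.]
shift [ 1.71 -5.79  2.21] turn [ 0.   -0.   -7.63]
```

Emit:
play_rows(
  targets=[-1,1.71,-5.79,2.21,0,0,-7.63,-1,1.71,-5.79,2.21,0,0,-7.63,-1,1.71,-5.79,2.21,0,0,-7.63,-1,1.71,-5.79,2.21,0,0,-7.63,-1,1.71,-5.79,2.21,0,0,-7.63,-1,1.71,-5.79,2.21,0,0,-7.63,-1,1.71,-5.79,2.21,0,0,-7.63,-1,1.71,-5.79,2.21,0,0,-7.63],
)

```text
time_s: 1.73
position: [0.502, -0.0959, 0.1188]
tcp_rot: [-3.055, -0.727, 0.002]
wrist_force: [-0.3, -0.8, 0.2]
width: -0.003
```

```bash
python3 - <<'E'
from h import *
go(-67,0,65)
im,d=env.camera("side"); cv2.imwrite("pics/s1.png",cv2.resize(im[120:330,190:430],None,fx=2.8,fy=2.8,interpolation=cv2.INTER_CUBIC))
go(-67,0,65)
E
```

```text
t 1.73 box xyz mm [-66.3   1.1] 118.8 F [-0.3 -0.8  0.2] w -0.003 Zaxis [-0.001  0.    -1.   ]
shift [-0.03 -0.02  1.35] turn [-0.01  0.01 -0.02]
t 1.78 box xyz mm [-65.2   0.1] 119.4 F [ 0.5 -0.9  1. ] w 0.001 Zaxis [-0.001  0.    -1.   ]
shift [-0.   -0.04  1.36] turn [-0.01  0.01 -0.04]
```

View pics/s1.png

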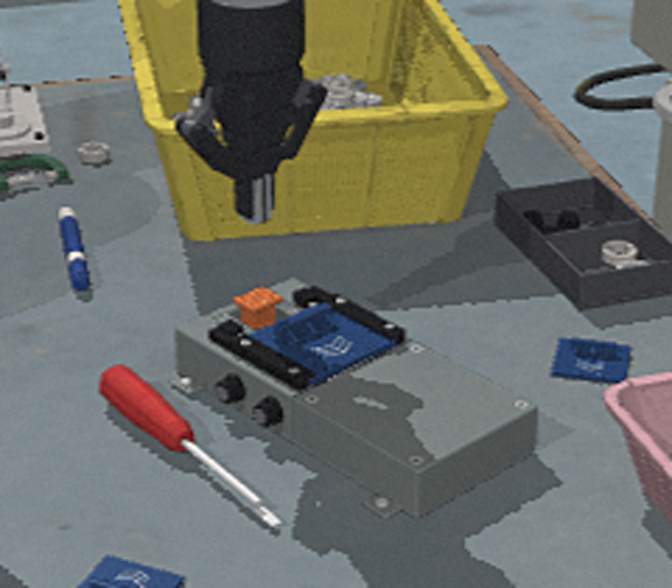

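```bash
python3 - <<'E'
from h import *
s=env.observe(); print("side pixel of TCP",proj("side",s["position"]),"seen tip ~(198.5,282)"); print("top",proj("top",s["position"]))
im=cv2.imread("pics/top0.png");d=np.load("top0.npy")
rr,cc=np.mgrid[:480,:640];P,_=pts("top",np.c_[rr.ravel(),cc.ravel()],d)
h=cv2.cvtColor(im,cv2.COLOR_BGR2HSV).reshape(-1,3);k=(h[:,0]>22)&(h[:,0]<35)&(h[:,1]>120)&(P[:,0]<1)&(P[:,2]>.05)
L=(P[k,:2]-O)@np.c_[AX,AY]*1000; print("bin",k.sum(), L.max(0),L.min(0),np.percentile(P[k,2],98), np.linalg.norm(L-[-67,0],axis=1).min())
E
```

```text
side pixel of TCP [[198.77337105 282.00249505]] seen tip ~(198.5,282)
top [[275.25717932 274.36790599]]
bin 8523 [478.60692965 507.65849045] [-553.80742495  -24.12154523] 0.13099583230560818 67.32497463705734
```

Emit:
play_rows(
  targets=[-1,0,0,0.3,0,0,0,-1,0,0,0.6,0,0,0,-1,0,0,0.9,0,0,0,-1,0,0,1.2,0,0,0,-1,0,0,1.4,0,0,0,-1,0,0,1.4,0,0,0,-1,0,0,1.4,0,0,0,-1,0,0,1.4,0,0,0],
)

```text
time_s: 2.45
position: [0.5018, -0.0988, 0.0644]
tcp_rot: [3.057, 0.721, 0.001]
wrist_force: [-0.5, 0.7, -0.6]
width: 0.002
```

```bash
python3 -c "
from h import *
go(-67,0,44)"
```

```text
t 2.45 box xyz mm [-63.8  -0.4] 64.4 F [-0.5  0.7 -0.6] w 0.002 Zaxis [ 0.001 -0.    -1.   ]
shift [ 0.01 -0.08  0.51] turn [ 0.01 -0.01 -0.07]
```

```bash
python3 - <<'E'
from h import *
im=cv2.imread("pics/top0.png");d=np.load("top0.npy")
rr,cc=np.mgrid[:480,:640];P,_=pts("top",np.c_[rr.ravel(),cc.ravel()],d)
h=cv2.cvtColor(im,cv2.COLOR_BGR2HSV).reshape(-1,3);k=(h[:,0]>22)&(h[:,0]<35)&(h[:,1]>120)&(P[:,0]<1)&(P[:,2]>.05)
c=O-.067*AX; D=np.linalg.norm(P[:,:2]-c,axis=1)
print(np.sort(D[k])[[0,5,20,100]]); 
i=np.where(k)[0][np.argsort(D[k])[:8]]; print(P[i].round(3))
go(-67,-1.5,44)
E
```

```text
[0.06732497 0.06732497 0.06732497 0.17940932]
[[ 0.508 -0.163  1.069]
 [ 0.508 -0.163  1.069]
 [ 0.508 -0.163  1.069]
 [ 0.508 -0.163  1.069]
 [ 0.508 -0.163  1.069]
 [ 0.508 -0.163  1.069]
 [ 0.508 -0.163  1.069]
 [ 0.508 -0.163  1.069]]
t 2.45 box xyz mm [-63.8  -0.4] 64.4 F [-0.5  0.7 -0.6] w 0.002 Zaxis [ 0.001 -0.    -1.   ]
shift [-0.03 -0.08  0.51] turn [ 0.01 -0.01 -0.07]
```

Emit:
play_rows(
  targets=[-1,-0.04,-0.05,0.1,0,0,0,-1,-0.04,-0.05,0.2,0,0,0,-1,-0.04,-0.05,0.3,0,0,0,-1,-0.04,-0.05,0.4,0,0,0,-1,-0.04,-0.05,0.46,0,0,0,-1,-0.04,-0.05,0.52,0,0,0,-1,-0.04,-0.05,0.52,0,0,0,-1,-0.04,-0.05,0.52,0,0,0],
)

```text
time_s: 3.12
position: [0.4989, -0.0969, 0.0428]
tcp_rot: [-3.057, -0.722, 0.001]
wrist_force: [-2.4, 4.7, 5.9]
width: 0.003
```

```bash
python3 - <<'E'
from h import *
show()
im,d=env.camera("side"); cv2.imwrite("pics/s2.png",cv2.resize(im[190:310,230:390],None,fx=4,fy=4,interpolation=cv2.INTER_CUBIC))
show(); show()
E
```

```text
t 3.12 box xyz mm [-66.7  -2.1] 42.8 F [-2.4  4.7  5.9] w 0.003 Zaxis [-0.001  0.    -1.   ]
t 3.17 box xyz mm [-66.7  -2.1] 42.8 F [-2.3  4.7  5.2] w -0.001 Zaxis [-0.001  0.    -1.   ]
t 3.17 box xyz mm [-66.7  -2.1] 42.8 F [-2.3  4.7  5.2] w -0.001 Zaxis [-0.001  0.    -1.   ]
```

View pics/s2.png

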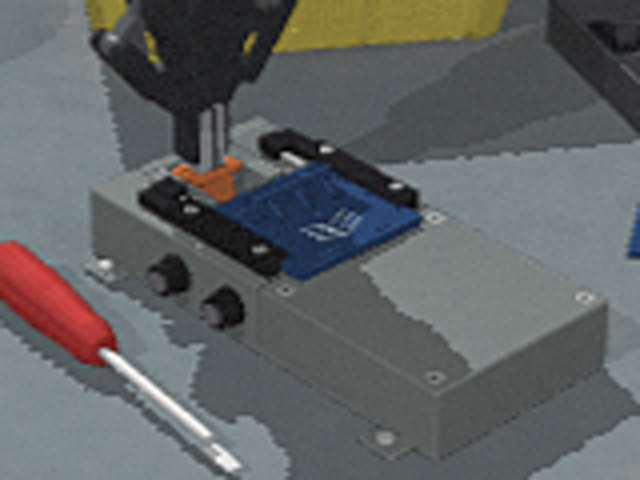

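The cover has sprung forward: its front edge, at crop (350,245), is now past the guide ends. Next I let the tab go.

Emit:
play_rows(
  targets=[-1,0,0,-0.15,0,0,0,-1,0,0,-0.4,0,0,0,-1,0,0,-0.8,0,0,0,-1,0,0,-1.2,0,0,0,-0.48,0,0,-1.2,0,0,0,-0.48,0,0,-1.2,0,0,0,-0.48,0,0,-1.2,0,0,0,-0.48,0,0,-1.2,0,0,0],
)

```text
time_s: 3.83
position: [0.4989, -0.0971, 0.0906]
tcp_rot: [-3.057, -0.722, 0.001]
wrist_force: [-0.5, -0.4, 0.1]
width: 0.256
```

```bash
python3 - <<'E'
from h import *
go(-23,-1,75)
rr,cc=np.mgrid[:480,:640]
for c in("side","top"):
    im,d=env.camera(c); cv2.imwrite(f"pics/{c}3.png",im)
    P,_=pts(c,np.c_[rr.ravel(),cc.ravel()],d)
    hsv=cv2.cvtColor(im,cv2.COLOR_BGR2HSV).reshape(-1,3)
    near=(np.linalg.norm(P[:,:2]-O,axis=1)<.09)&(P[:,2]<.075)
    for nm,h0,h1 in (("orange",5,20),("blue",100,125)):
        k=near&(hsv[:,0]>=h0)&(hsv[:,0]<=h1)&(hsv[:,1]>140)&(P[:,2]>0.036)
        L=(P[k,:2]-O)@np.c_[AX,AY]*1000; z=P[k,2]*1000
        print(c,nm,k.sum(),np.percentile(L,[2,50,98],axis=0).round(1).tolist(),np.percentile(z,[2,50,98]).round(1))
        kk=z>54
        if kk.sum(): print(" high",kk.sum(),np.percentile(L[kk],[2,50,98],axis=0).round(1).tolist(),z[kk].max())
E
```

```text
t 3.83 box xyz mm [-66.6  -2.2] 90.6 F [-0.5 -0.4  0.1] w 0.256 Zaxis [-0.001  0.    -1.   ]
shift [0.04 1.09 0.39] turn [-0.    0.01 -0.07]
side orange 176 [[-77.3, -16.2], [-60.6, -4.1], [-32.5, 11.3]] [36.2 51.3 56.8]
 high 66 [[-77.6, -17.0], [-66.9, -1.6], [-54.2, 11.3]] 58.85901733975252
side blue 629 [[-21.9, -40.1], [15.4, -2.4], [52.1, 38.5]] [43.1 47.4 62.2]
 high 96 [[-7.0, -27.1], [-0.8, -3.7], [8.1, 20.9]] 64.9403322616302Traceback (most recent call last):
  File "<stdin>", line 12, in <module>
    return _quantile_unchecked(
        a, q, axis, out, overwrite_input, method, keepdims, weights)
    return _ureduce(a,
                    func=_quantile_ureduce_func,
    ...<5 lines>...
                    overwrite_input=overwrite_input,
                    method=method)
    r = func(a, **kwargs)
    result = _quantile(arr,
                       quantiles=q,
    ...<2 lines>...
                       out=out,
                       weights=wgt)
    slices_having_nans = np.isnan(arr[-1, ...])
                                  ~~~^^^^^^^^^
IndexError: index -1 is out of bounds for axis 0 with size 0
```

Emit:
play_rows(
  targets=[-0.48,0,0.35,0,0,0,0,-0.48,0,0.7,0,0,0,0,-0.48,0,1.12,0,0,0,0,-0.48,0,1.12,0.2,0,0,0,-0.48,0,1.12,0.4,0,0,0,-0.48,0,1.12,0.4,0,0,0,-0.48,0,1.12,0.4,0,0,0,-0.48,0,1.12,0.4,0,0,0],
)

```text
time_s: 4.6
position: [0.5189, -0.1371, 0.0748]
tcp_rot: [-3.057, -0.722, 0.001]
wrist_force: [0.4, -0.1, 0.4]
width: 0.258
```

```bash
python3 - <<'E'
from h import *
go(-22,-2,51.5)
im,d=env.camera("side"); cv2.imwrite("pics/s4.png",cv2.resize(im[190:310,230:390],None,fx=4,fy=4,interpolation=cv2.INTER_CUBIC))
go(-22,-2,51.5)
E
```

```text
t 4.6 box xyz mm [-21.9  -2.4] 74.8 F [ 0.4 -0.1  0.4] w 0.258 Zaxis [-0.001  0.    -1.   ]
shift [ 0.01 -0.    0.58] turn [-0.01  0.01 -0.06]
t 4.65 box xyz mm [-21.9  -2.3] 75.0 F [-0.1 -1.1 -0.2] w 0.26 Zaxis [-0.  0. -1.]
shift [ 0.01 -0.    0.59] turn [-0.    0.   -0.06]
```

View pics/s4.png

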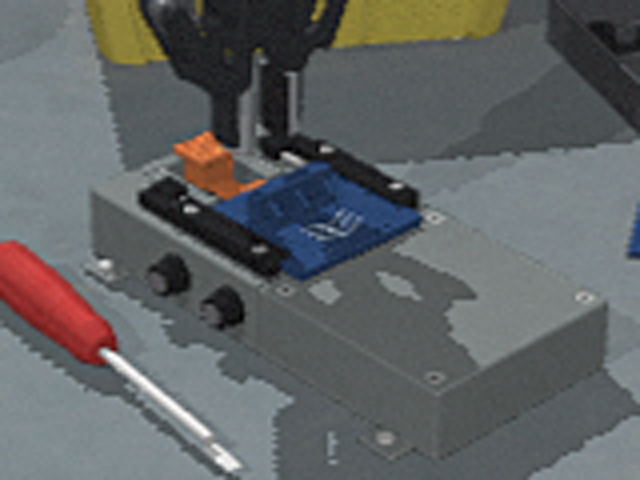

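The tab is up again at crop (205,150), and the fingers stand behind the rib with no contact.

Emit:
play_rows(
  targets=[-0.48,0,0,0.15,0,0,0,-0.48,0,0,0.3,0,0,0,-0.48,0,0,0.45,0,0,0,-0.48,0,0,0.6,0,0,0,-0.48,0,0,0.6,0,0,0,-0.48,0,0.06,0.6,0,0,0,-0.48,0,0.12,0.6,0,0,0,-0.48,0,0.18,0.6,0,0,0],
)

```text
time_s: 5.32
position: [0.5228, -0.1439, 0.0512]
tcp_rot: [3.057, 0.722, 0.0]
wrist_force: [0.1, -0.2, -0.5]
width: 0.261
```

```bash
python3 - <<'E'
from h import *
show()
im,d=env.camera("side"); cv2.imwrite("pics/s5.png",cv2.resize(im[190:310,230:390],None,fx=4,fy=4,interpolation=cv2.INTER_CUBIC))
go(73,-2,51)
E
```

```text
t 5.32 box xyz mm [-14.   -2.1] 51.2 F [ 0.1 -0.2 -0.5] w 0.261 Zaxis [ 0. -0. -1.]
t 5.37 box xyz mm [-13.5  -2. ] 51.2 F [ 0.4 -0.4 -0.1] w 0.256 Zaxis [ 0.001 -0.    -1.   ]
shift [0.01 2.16 0.01] turn [ 0.01 -0.01 -0.07]
```

View pics/s5.png

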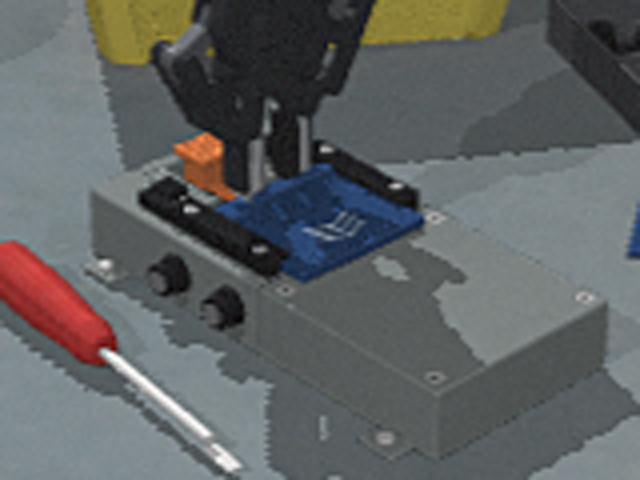

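Both fingers are down behind the rib, straddling the nose. I start pushing.

Emit:
play_rows(
  targets=[-0.48,0,0.1,0,0,0,0,-0.48,0,0.2,0,0,0,0,-0.48,0,0.3,0,0,0,0,-0.48,0,0.4,0,0,0,0,-0.48,0,0.5,0,0,0,0,-0.48,0,0.6,0,0,0,0,-0.48,0,0.7,0,0,0,0,-0.48,0,0.8,0,0,0,0],
)

```text
time_s: 6.03
position: [0.537, -0.1727, 0.0509]
tcp_rot: [3.057, 0.722, 0.0]
wrist_force: [0.2, 0.7, 0.2]
width: 0.262
```

```bash
cat > m.py <<'E'
from h import *
rr,cc=np.mgrid[:480,:640]
def cover(c,n):
    im,d=env.camera(c); cv2.imwrite(f"pics/{c}{n}.png",im)
    P,_=pts(c,np.c_[rr.ravel(),cc.ravel()],d)
    hsv=cv2.cvtColor(im,cv2.COLOR_BGR2HSV).reshape(-1,3)
    near=(np.linalg.norm(P[:,:2]-O-.05*AX,axis=1)<.14)
    k=near&(hsv[:,0]>=100)&(hsv[:,0]<=125)&(hsv[:,1]>140)&(P[:,2]>0.036)&(P[:,2]<.075)
    L=(P[k,:2]-O)@np.c_[AX,AY]*1000; z=P[k,2]*1000
    if k.sum()<50: print(c,"hidden"); return
    print(c,k.sum(),np.percentile(L,[1,50,99],axis=0).round(1).tolist(),"z",np.percentile(z,[2,50,98]).round(1),cv2.minAreaRect(L[z<50].astype(np.float32)))
    kk=z>54
    if kk.sum(): print(" rib",np.percentile(L[kk],[2,50,98],axis=0).round(1).tolist())
    Q=P[k][z<52]; A_=np.c_[L[z<52],np.ones(len(Q))]; print(" plane slope",np.linalg.lstsq(A_,z[z<52],rcond=None)[0].round(3))
E
python3 -c "
from m import *
show(); cover('side',6); go(73,-2,51)"
```

```text
t 6.03 box xyz mm [18.1 -2.5] 50.9 F [0.2 0.7 0.2] w 0.262 Zaxis [ 0. -0. -1.]
side 743 [[9.4, -43.6], [50.8, -6.4], [86.7, 38.5]] z [42.4 47.1 61.9] ((47.58110809326172, -1.6496047973632812), (85.72035217285156, 81.57103729248047), 88.91795349121094)
 rib [[27.1, -27.7], [33.6, -3.3], [42.0, 22.7]]
 plane slope [-3.0000e-02  8.0000e-03  4.8462e+01]
t 6.08 box xyz mm [18.9 -2.3] 51.0 F [-0.2 -1.1  0.2] w 0.263 Zaxis [ 0.001 -0.    -1.   ]
shift [0.01 1.35 0.  ] turn [ 0.01 -0.01 -0.07]
```

Emit:
play_rows(
  targets=[-0.48,0,0.1,0,0,0,0,-0.48,0,0.2,0,0,0,0,-0.48,0,0.3,0,0,0,0,-0.48,0,0.4,0,0,0,0,-0.48,0,0.5,0,0,0,0,-0.48,0,0.6,0,0,0,0,-0.48,0,0.7,0,0,0,0,-0.48,0,0.8,0,0,0,0],
)

```text
time_s: 6.75
position: [0.5513, -0.2013, 0.051]
tcp_rot: [-3.057, -0.722, 0.0]
wrist_force: [-0.7, 0.2, -0.3]
width: 0.261
```

```bash
python3 -c "
from m import *
show(); cover('side',7); go(73,-2,51)"
```

```text
t 6.75 box xyz mm [50.  -2.6] 51.0 F [-0.7  0.2 -0.3] w 0.261 Zaxis [-0.  0. -1.]
side 803 [[41.6, -44.3], [80.9, -10.5], [117.9, 39.0]] z [42.5 46.6 61.1] ((79.41915893554688, -2.7371482849121094), (80.9581527709961, 86.54105377197266), 1.3744696378707886)
 rib [[59.8, -28.8], [65.2, -2.2], [71.9, 22.6]]
 plane slope [-1.4000e-02  6.0000e-03  4.7635e+01]
t 6.8 box xyz mm [50.8 -2.5] 51.0 F [ 0.2 -0.7  0.3] w 0.259 Zaxis [ 0.001 -0.    -1.   ]
shift [0.02 0.56 0.  ] turn [ 0.01 -0.   -0.07]
```

Now the last 23 mm, easing off at the end. After that I back off and lift.

Emit:
play_rows(
  targets=[-0.48,0,0.1,0,0,0,0,-0.48,0,0.2,0,0,0,0,-0.48,0,0.3,0,0,0,0,-0.48,0,0.4,0,0,0,0,-0.48,0,0.48,0,0,0,0,-0.48,0,0.54,0,0,0,0,-0.48,0,0.57,0,0,0,0,-0.48,0,0.57,0,0,0,0],
)

```text
time_s: 7.47
position: [0.5614, -0.2216, 0.051]
tcp_rot: [3.057, 0.722, 0.0]
wrist_force: [0.2, -0.4, 0.8]
width: 0.267
```

Emit:
play_rows(
  targets=[-0.48,0,-0.08,0,0,0,0,-0.48,0,-0.16,0,0,0,0,-0.48,0,-0.16,-0.2,0,0,0,-0.48,0,-0.16,-0.6,0,0,0,-0.48,0,-0.16,-1.2,0,0,0,-0.48,0,-0.16,-1.8,0,0,0,-0.48,0,-0.16,-2.4,0,0,0,-0.48,0,-0.16,-2.4,0,0,0],
)

```text
time_s: 8.13
position: [0.5606, -0.2163, 0.152]
tcp_rot: [3.054, 0.722, 0.008]
wrist_force: [1.1, -0.2, 0.6]
width: 0.257
```

```bash
python3 -c "
from m import *
show(); cover('side',8); cover('top',8)
im=cv2.imread('pics/side8.png'); cv2.imwrite('pics/s8.png',cv2.resize(im[120:360,190:430],None,fx=2.5,fy=2.5,interpolation=cv2.INTER_CUBIC))"
```

```text
t 8.13 box xyz mm [67.6 -1.1] 152.0 F [ 1.1 -0.2  0.6] w 0.257 Zaxis [ 0.006 -0.003 -1.   ]
side 889 [[62.6, -45.2], [104.0, -11.3], [141.2, 38.2]] z [42.3 46.7 61.3] ((48.194061279296875, -6.179595947265625), (190.47052001953125, 88.8561782836914), 2.956613063812256)
 rib [[81.2, -27.9], [87.7, -4.2], [94.5, 20.4]]
 plane slope [-1.2000e-02  3.0000e-03  4.7711e+01]
top hidden
```

View pics/s8.png

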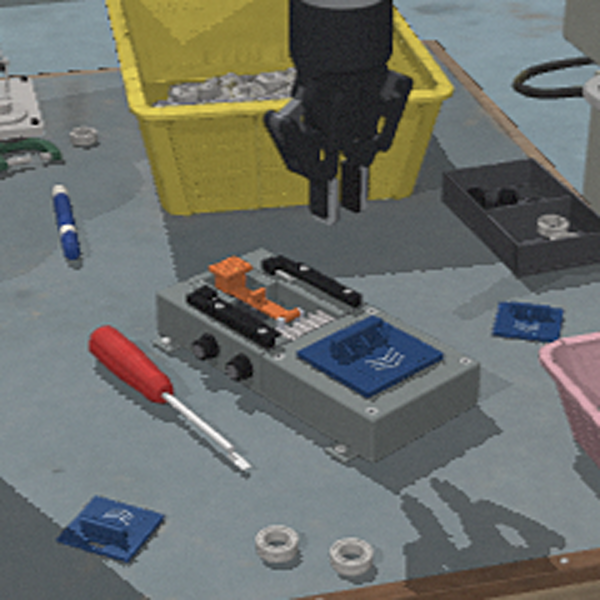

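The cover lies flat on the plain top, well clear of the guides. The tab is up, the terminals are open, and the other things are where they were.

```bash
python3 -c "
from h import *
print(env.sign_off())"
```

```text
the job is handed in; nothing more can be done
None
```

The job is done and handed in at about 8.2 s. I pressed the orange tab about 11 mm and the cover sprang forward. Then I let the tab go and pushed the cover by its rib with both fingertips until it was off the guides, backed off and lifted clear.

**Cover position:** The last side picture and its depth show the cover flat (about 1% slope, within noise). It spans about x 62 to 141 mm on the plain top, which runs from x 40 to 165 mm, so its tail is about 22 mm past the guide ends.

**Rest of the scene:** The tab is up and the terminals are open. The screwdriver, marker and rings look unmoved in the picture, but I did not measure them. The wrist force readings stayed under about 8 N, and the robot was touching nothing at the end.

**Checks that disagreed or failed:**
- **Camera difference:** The two cameras disagreed by about 5 mm on where the box was. I used the average. The side camera later matched the measured fingertip position, so I shifted about 2 mm sideways to suit it.
- **Final top view:** The arm hid the cover from the top camera, so the final check rests on the side view alone.

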